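# Short spin in the microcentrifuge

## Task

Give the tubes in the microcentrifuge a short spin. Push its raised lid down until the latch snaps and holds it shut by itself, only then switch the mains on by pressing down the raised front half of the rocker, and last press the round short-spin key and keep it fully down: the spin lasts only while the key is held, so finish while still holding it. Do not press the oblong timed-run key, and leave the loose beaker, vial and marker beside the machine where they are; nothing is to be picked up.

Things in the scene. Friction and masses are not known exactly. Their poses are not given: they have to be found in the camera images.
- centrifuge: off-white microcentrifuge, 220 deep x 180 wide x 100 mm high to its deck, fixed. Origin on the bench; x points from its front (sloping panel, towards the robot) to back, y to its left, z up. Front at x = -0.12, sides at y = -0.09, 0.09. The panel (x -0.12 to -0.055, slope 0.31 rad, 58 to 80 mm high) has from left to right: rocker, display, oblong key, round key; behind it a 20 mm step to the deck
- lid (a joint): lid angle, rad, about the hinge at the back edge (x = 0.088, z = 0.106 of the centrifuge): 0 down on its stop, about 0.016 held by the latch, 0.7 to 1.0 at the start. 152 mm deep, 176 wide, with round window. A lift spring raises it again unless latched. Pushed near the front edge it takes 1 to 2 N, and 3 to 7 N over the last 12 mm, where its tongue forces the catch aside and snaps under it at about 0.01 rad
- lid_push (a point): point to push: on the lid's top face, mid width, 130 mm from the hinge axis along the lid and 10 mm above the axis square to the lid, 20 mm behind its front edge. Moves with the lid; frame: x from front edge to hinge, z out of the top face (the centrifuge's frame when shut)
- catch (a joint): travel in m of the lid catch: 0 at rest, grows to 0.008 when the tongue or the release pad drives it to the back; a spring returns it
- release_pad (a point): middle of the front face of the grey release pad (42 mm wide, 12 mm high, standing 9 mm out of the step just below the lid's front edge): pushing it towards the back frees the lid, which springs up. Not needed
- mains_rocker (a joint): angle in rad of the mains rocker: 0 off (front half raised), 0.32 on (front half down, rear half raised). It snaps to one or the other from 0.16; switching takes about 3 N
- rocker_push (a point): middle of the face of the front half of the grey V-shaped rocker in a black frame (34 mm long up the slope, 22 wide), 12.5 mm in front of its pivot, 8.4 mm above the panel at off, 4.5 mm at on; moves with it. At off this face leans 0.32 rad from the panel's slope, highest at its front end; when on it is parallel to the panel. Frame: the panel's at off (z square out of the panel, x up the slope)
- spin_key (a joint): travel in m of the short-spin key: 0 up, 0.004 fully down; spring, 2 N to start and 4.5 N fully down. It comes up again when let go
- spin_key_top (a point): middle of the top of the round short-spin key, 21 mm in diameter, 7.5 mm above the panel, at the right end of the panel; moves with it. Its z axis points square out of the panel (against the pressing direction), its x axis up the slope
- run_key (a joint): travel in m of the timed-run key, 0 up, 0.004 down: not to be pressed
- run_key_top (a point): middle of the top of the oblong timed-run key, 26 mm up the slope by 12 mm wide, 5 mm above the panel, 34 mm to the left of the round key
- beaker: loose glass beaker, 67 mm in diameter, 106 mm high, at the right of the machine; origin under it
- vial: loose small vial with black cap, 24 mm in diameter, 58 mm high; origin under it
- marker: loose marker pen lying on the bench, 130 x 14 x 16 mm; origin under its middle

How it is judged:
On the way, in this order (a step that is already met when the one before it is completed fails the run):
1. the lid is down and caught by the latch (value of joint lid below 0.03 rad and value of joint catch below 0.002 m), for 0.2 s.
2. the mains rocker is switched on (value of joint mains_rocker above 0.26 rad), for 0.2 s.
3. the short-spin key is pressed down (value of joint spin_key above 0.003 m), for 0.3 s.
At the end, for the whole second after the job is handed in: The lid is held shut by the latch alone (within 0.03 rad, catch back within 2 mm of rest, no hand on it), the rocker is on (over 0.26 rad), and the fingers hold the short-spin key down by more than 3 of its 4 mm with more than 1.5 N; the timed-run key is up (all of step 1 and contact force between each of the arm, the fingers and lid below 0.5 N and value of joint mains_rocker above 0.26 rad and value of joint spin_key above 0.003 m and contact force between the fingers and spin_key above 1.5 N and value of joint run_key below 0.002 m); the arm keeps its last pose, push and grip.
It fails at once if mains switched on while the lid is not latched shut (value of joint mains_rocker above 0.18 rad and value of joint lid above 0.035 rad).
It fails at once if short-spin key pressed before the mains is on (value of joint spin_key above 0.002 m and value of joint mains_rocker below 0.16 rad).
It fails at once if timed-run key pressed (value of joint run_key above 0.002 m).
It fails at once if beaker, vial or marker moved or picked up (distance of any of beaker, vial, marker from where it was at the start of the episode above 0.02 m).
It also fails if it takes over 45 s, if anything falls off the work surface, if the arm or the gripper's body presses on something with over 40 N, if the wrist force passes 120 N, or if a joint passes its speed limit or range.

## Robot

A 6-joint arm with a two-finger parallel gripper is mounted at the origin on a cart in front of the work surface, level with it; the furniture and walls round the work are solid. World frame = base frame: x ahead of the robot, y to its left, z up, the work surface at z = 0. Lengths are in m, angles in rad, forces in N, time in s.
With the tool pointing down it reaches from about 0.35 to 0.8 m from the base axis. Payload 7.3 kg.
Tool frame: the origin (TCP) lies at the very end of the fingers, on their centre line; the grasp point (between the pads) lies manip.pinch_z behind it (manip.pinch_z is the distance from the TCP to the grasp point, in m); z points along the fingers, y is the line along which they close (so a half turn about z gives the same grasp; the last joint's range is limited). The gripper opens to 85 mm and grips with 20 to 120 N. Pads are 22 mm wide; open, the fingers measure 114 mm over their backs; the gripper's body (76 mm by 85 mm) begins 54 mm behind the grasp point. The pads swing forward as they close: fully open they stand 13 mm farther back than shut.
Start: joints at [1.14, 0.342, 1.524, -0, 1.275, -0.146], TCP at [0.147, 0.504, 0.231] pointing down, gripper open.
Joint ranges: [-2.53, 2.53], [-0.77, 2.02], [0.04, 2.7], [-1, 4.14], [0.28, 2.66], [-3.11, 3.11]. Speed limits (rad/s): [2.57, 2.57, 3.14, 3.14, 3.14, 3.14].

## Interface

Orientations are given as a unit quaternion [x, y, z, w].
In Python, from rig import manip, viewer gives the robot as it stands. The module is installed in compiled form; this text tells all that it offers.
- The arm moves only by the tool send_rows, never from a script. Its argument "increments" is a list of rows, each an object of numbers: "tx", "ty", "tz": the shift along the tool's x, y, z in m; "roll": the turn about the tool's z in rad. In form: [{"tx": .., "ty": .., "tz": .., "roll": ..}, ...]. A call has 1 to 8 rows; each row shifts and turns the commanded pose from where the row before left it, along the tool's axes as they then stand; what a row does not reach is not made up. A row lasts 1/12 s, in which the tool goes at most 41.7 mm and 7.16 degrees, less where a joint would pass 70% of its speed; a pose out of reach is approached as far as the arm can. A call with a gripper value outside its range is refused whole. "jaw" is the closure, from 0 (fully open) to 1 (shut), set as the call begins (left out, the last holds). The fingers move at their own pace and stop on an object; "newtons" is the grip in N (left out, the last holds). Time passes only in rows, so rows that do not move let the fingers close. It gives the time, the measured TCP pose, the force, the opening and the grip force at its end, in the units of the state.
- manip.read_state(): the state, without advancing time (a new reading comes with each control period).
- viewer.get_image(name): name is "scene" or "top"; returns (picture, depth): 420x560x3 uint8, red, green, blue; 420x560 float32, m along the optical axis (not along the pixel's ray), 0 where there is no reading.
- viewer.get_calibration(name): a dict with "K" (3x3 intrinsics, pixels), "R" (3x3) and "t" (3): a world point X has camera coordinates R X + t. Camera axes: x right, y down, z forward; pixel columns grow to the right and rows downward; lengths in m; the calibration is good to about 2 mm. A picture is of the moment at which its call begins. get_calibration takes no time and is no camera call.
- manip.sign_off(): hands the job in; it is judged then, once.
The state is a dict: "t": time; "joints": joint angles; "qvel": joint speeds; "tau": joint torques, N m; "position": TCP position; "eef_rot": TCP orientation; "wrist_force": force on the tool from outside, world axes, zero at the start; "ft_torque": the same for the moment, N m; "grip_width": finger opening in m; "finger_force": force on a finger pad.
Only numpy, scipy, OpenCV 4.12 (cv2) and the standard library are available. Lean on these libraries where they do the work, as an engineer would, in place of code of your own. Each camera call takes 0.05 s, during which the arm holds its last target. There are 200 camera calls.

## Working session

There is one attempt and no reset: what is moved stays moved. The work goes in short steps, Python scripts to look and compute and a tool call to move; the robot and the scene stay as the last step left them, time stands still between calls to the robot, and variables do not carry over. Pictures are saved under pics/ and viewed, at most 10 in all, crops included, and the job is handed in when it is done.

Besides the shell and the picture viewer there is one more tool, called after "Request:" as name(argument=value, ...) on one line, values as JSON. send_rows: Moves the arm, as the interface text tells. Its arguments: {"type":"object","properties":{"increments":{"type":"array","items":{"type":"object","properties":{"tx":{"type":"number"},"ty":{"type":"number"},"tz":{"type":"number"},"roll":{"type":"number"}}}},"jaw":{"type":"number"},"newtons":{"type":"number"}},"required":["increments"]}

```bash
mkdir -p pics; cat > h.py <<'E'
import numpy as np, cv2
from rig import manip, viewer
def snap(n,f):
    im,d=viewer.get_image(n); cv2.imwrite(f'pics/{f}.png',im[:,:,::-1]); np.savez(f'pics/{f}.npz',im=im,d=d); return im,d
def cloud(n,d):
    c=viewer.get_calibration(n); K,R,t=map(np.array,(c['K'],c['R'],c['t']))
    v,u=np.mgrid[:d.shape[0],:d.shape[1]]
    p=np.stack([(u-K[0,2])/K[0,0]*d,(v-K[1,2])/K[1,1]*d,d],-1)
    return (p-t.ravel())@R
E
python3 - <<'E'
from h import *
for n in('scene','top'):
    im,d=snap(n,n+'0'); print(n,viewer.get_calibration(n))
print(manip.read_state(),manip.pinch_z)
E
```

```text
scene {'K': array([[490.79076877,   0.        , 275.94615323],
       [  0.        , 490.79076877, 210.49881025],
       [  0.        ,   0.        ,   1.        ]]), 'R': array([[ 0.79970649, -0.59996418,  0.02263891],
       [-0.2380324 , -0.35144482, -0.90544305],
       [ 0.55118972,  0.71869989, -0.42386361]]), 't': array([-0.30614312,  0.28114357,  0.70580508])}
top {'K': array([[444.81875791,   0.        , 278.39932115],
       [  0.        , 444.81875791, 207.02957357],
       [  0.        ,   0.        ,   1.        ]]), 'R': array([[ 0.00707546, -0.99990414, -0.01190126],
       [-0.99259842, -0.00557983, -0.12131467],
       [ 0.12123664,  0.01267153, -0.99254275]]), 't': array([0.18134002, 0.53589083, 0.88933588])}
{'t': 0.1, 'joints': array([ 1.13996828e+00,  3.42662904e-01,  1.52488930e+00, -3.05732464e-06,
        1.27541313e+00, -1.46004908e-01]), 'qvel': array([-0.0008191 , -0.002315  , -0.00190184, -0.00105628, -0.00153922,
       -0.00103246]), 'tau': array([ 5.18370725e-04, -4.34451342e+01, -2.46483314e+01, -4.31104936e-04,
        4.72741784e-03,  7.87034651e-05]), 'position': array([0.14735434, 0.50353562, 0.23070158]), 'eef_rot': array([ 1.41930206e-01,  9.89876429e-01, -6.58408323e-04, -1.93817402e-04]), 'wrist_force': array([-0.19884489, -0.25505634,  0.61160702]), 'ft_torque': array([-0.01448289, -0.00956232,  0.04215128]), 'finger_force': 0.0, 'grip_width': 0.08526088635977619} 0.0187
```

View pics/scene0.png

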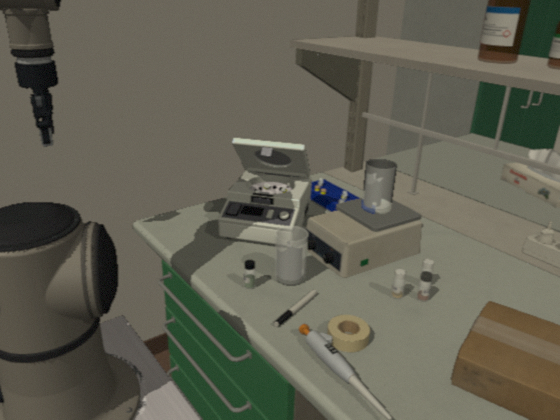

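View pics/top0.png

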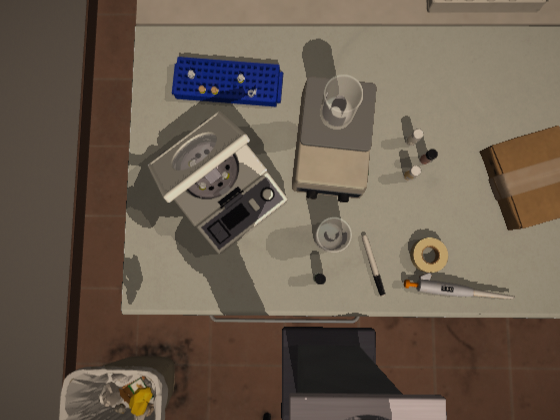

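The scene picture shows the open lid at about (270,155). The top view shows the machine turned about 0.6 rad, with the panel from the rocker at (215,235) to the round key at (267,194), and the beaker at (333,235). Next I take a close crop and depth points.

```bash
python3 - <<'E'
from h import *
z=np.load('pics/top0.npz'); im,d=z['im'],z['d']
c=im[105:265,135:305,::-1]; cv2.imwrite('pics/crop.png',cv2.resize(c,None,fx=4.5,fy=3.6,interpolation=cv2.INTER_CUBIC) if 0 else cv2.resize(c,None,fx=3.7,fy=3.7,interpolation=cv2.INTER_CUBIC))
P=cloud('top',d)
# front part: height bands
reg=np.zeros(d.shape,bool); reg[105:265,135:300]=1
b=reg&(P[...,2]>.05)
# panel plane: z .058-.082
Q=P[b]; H,e=np.histogram(Q[:,2],bins=np.arange(.05,.3,.01)); print(H)
m=(reg&(P[...,2]>.05)).astype(np.uint8)
cs=max(cv2.findContours(m,0,1)[0],key=cv2.contourArea)
ap=cv2.approxPolyDP(cs,5,True)[:,0]; print([(tuple(a),P[a[1],a[0]].round(3)) for a in ap])
for u,v in[(267,194),(215,235),(237,214),(254,204),(285,199),(206,249),(197,232),(230,195)]: print(u,v,P[v,u].round(4))
E
```

```text
[ 390 1357 1897  672 1462  674  127  320  342  331  327  318  334  332
  374  463 1019  122    0    0    0    0    0    0]
[((np.int32(219), np.int32(111)), array([0.712, 0.301, 0.115])), ((np.int32(148), np.int32(165)), array([0.604, 0.433, 0.119])), ((np.int32(164), np.int32(199)), array([0.525, 0.374, 0.214])), ((np.int32(174), np.int32(200)), array([0.539, 0.386, 0.099])), ((np.int32(217), np.int32(253)), array([0.439, 0.306, 0.058])), ((np.int32(287), np.int32(199)), array([0.549, 0.167, 0.056])), ((np.int32(246), np.int32(144)), array([0.651, 0.249, 0.098])), ((np.int32(248), np.int32(137)), array([0.632, 0.235, 0.214]))]
267 194 [0.5557 0.2071 0.0751]
215 235 [0.4737 0.3093 0.0714]
237 214 [0.5154 0.2662 0.0741]
254 204 [0.5357 0.2328 0.0733]
285 199 [0.5484 0.1712 0.0568]
206 249 [ 0.4479  0.3393 -0.0029]
197 232 [4.840e-01 3.591e-01 1.000e-04]
230 195 [0.5493 0.2775 0.1014]
```

View pics/crop.png

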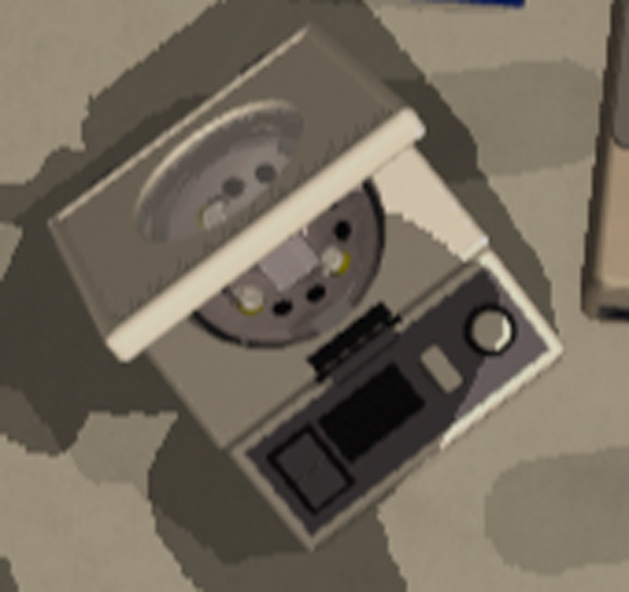

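The crop shows the rocker centred near full-image (219,232), the display, the oblong key at (254,204.5) and the round key at (267.7,194). Next I fit the machine pose and the targets.

```bash
cat >> h.py <<'E'
def ray(n,u,v,z):
    c=viewer.get_calibration(n); K,R,t=map(np.array,(c['K'],c['R'],c['t'])); t=t.ravel()
    o=-R.T@t; r=R.T@np.linalg.solve(K,[u,v,1.]); return o+r*(z-o[2])/r[2]
E
python3 - <<'E'
from h import *
z=np.load('pics/top0.npz'); im,d=z['im'],z['d']; P=cloud('top',d)
fl,fr=ray('top',217.5,253,.058),ray('top',287.5,199.5,.058)
a=fl-fr; yaw=np.arctan2(-a[0],a[1]); print(fl,fr,np.hypot(*a[:2]),'yaw',yaw)
# lid plane by depth -> normal
reg=np.zeros(d.shape,bool); reg[105:205,145:252]=1
Q=P[reg&(P[...,2]>.118)]
rng=np.random.default_rng(0);best=0
for _ in range(300):
    p=Q[rng.choice(len(Q),3)]; n=np.cross(p[1]-p[0],p[2]-p[0]); n/=np.linalg.norm(n)+1e-12
    k=abs((Q-p[0])@n)<.003
    if k.sum()>best: best=k.sum(); I=k
q=Q[I]; c0=q.mean(0); n=np.linalg.svd(q-c0)[2][2]; n*=np.sign(n[2]); print(best,len(Q),'normal',n,'theta',np.arccos(n[2]),'yaw',np.arctan2(n[1],n[0]))
yaw2=np.arctan2(n[1],n[0])
def pose(yaw):
    X=np.array([np.cos(yaw),np.sin(yaw)]);Y=np.array([-X[1],X[0]]); return X,Y
for y in(yaw,yaw2):
    X,Y=pose(y); o=((fl+fr)/2)[:2]+.12*X; print('o',o)
    for nm,u,v,h in[('key',267.7,194,.076),('run',253.9,204.5,.074),('rock',218.8,232,.074),('lidback',219,111,.115),('lidback',148.5,165,.115),('deckL',174,200,.1),('deckR',265.5,175,.1),('stepL',195.9,226.5,.1)]:
        w=ray('top',u,v,h); r=w[:2]-o; print(nm,w.round(4),'local',(r@X).round(4),(r@Y).round(4))
E
```

```text
[0.43854107 0.30546676 0.058     ] [0.54721614 0.16611969 0.058     ] 0.1767141115064911 yaw 0.6623564891412744
3491 4399 normal [0.56662523 0.45614325 0.68619908] theta 0.8145454895282851 yaw 0.6777929391202516
o [0.58750403 0.30959044]
key [0.5555 0.2056 0.076 ] local -0.0891 -0.0623
run [0.5346 0.2329 0.074 ] local -0.0889 -0.0279
rock [0.4795 0.3015 0.074 ] local -0.0901 0.06
lidback [0.7124 0.3006 0.115 ] local 0.0929 -0.0839
lidback [0.6047 0.4337 0.115 ] local 0.0899 0.0873
deckL [0.5392 0.3859 0.1   ] local 0.0088 0.0899
deckR [0.5892 0.2094 0.1   ] local -0.0603 -0.08
stepL [0.4881 0.3419 0.1   ] local -0.0585 0.0866
o [0.58635364 0.31104227]
key [0.5555 0.2056 0.076 ] local -0.0901 -0.0628
run [0.5346 0.2329 0.074 ] local -0.0893 -0.0284
rock [0.4795 0.3015 0.074 ] local -0.0892 0.0596
lidback [0.7124 0.3006 0.115 ] local 0.0916 -0.0871
lidback [0.6047 0.4337 0.115 ] local 0.0912 0.084
deckL [0.5392 0.3859 0.1   ] local 0.0102 0.0879
deckR [0.5892 0.2094 0.1   ] local -0.0615 -0.0809
stepL [0.4881 0.3419 0.1   ] local -0.0572 0.0857
```

Request:
send_rows(increments=[{"roll":-0.119,"tz":-0.005},{"roll":-0.119,"tz":-0.005},{"roll":-0.119,"tz":-0.005},{"roll":-0.119,"tz":-0.005},{"roll":-0.119,"tz":-0.005},{"roll":-0.119,"tz":-0.005},{"roll":-0.119,"tz":-0.005},{"roll":-0.121,"tz":-0.005}], jaw=1, newtons=40)

```text
validation failed for argument at $.in...
```

Request:
send_rows(increments=[{"tx":-0.0148,"ty":-0.0265},{"tx":-0.0148,"ty":-0.0265},{"tx":-0.0148,"ty":-0.0265},{"tx":-0.0148,"ty":-0.0265},{"tx":-0.0148,"ty":-0.0265},{"tx":-0.0148,"ty":-0.0265},{"tx":-0.0148,"ty":-0.0265},{"tx":-0.0148,"ty":-0.0265}])

```text
validation failed for argument at $.in...
```

Request:
send_rows(increments=[{"tx":-0.0148,"ty":-0.0265},{"tx":-0.0148,"ty":-0.0265},{"tx":-0.0148,"ty":-0.0265},{"tx":-0.0148,"ty":-0.0265},{"tx":-0.0148,"ty":-0.0265},{"tx":-0.0148,"ty":-0.0265},{"tx":-0.0148,"ty":-0.0265},{"tx":-0.0148,"ty":-0.0265}])

```text
validation failed for argument at $.in...
```

Request:
send_rows(increments=[{},{}])

```text
validation failed for argument at $.in...
```

Request:
send_rows(increments=[{"tx":0,"ty":0,"tz":-0.005,"roll":-0.119},{"tx":0,"ty":0,"tz":-0.005,"roll":-0.119},{"tx":0,"ty":0,"tz":-0.005,"roll":-0.119},{"tx":0,"ty":0,"tz":-0.005,"roll":-0.119},{"tx":0,"ty":0,"tz":-0.005,"roll":-0.119},{"tx":0,"ty":0,"tz":-0.005,"roll":-0.119},{"tx":0,"ty":0,"tz":-0.005,"roll":-0.119},{"tx":0,"ty":0,"tz":-0.005,"roll":-0.121}], jaw=1, newtons=40)

```text
t: 0.77
position: [0.1474, 0.5036, 0.2711]
eef_rot: [-0.331, 0.944, -0.0, -0.0]
wrist_force: [-0.2, 0.7, 0.2]
grip_width: 0.0002
finger_force: 0.0
```

Request:
send_rows(increments=[{"tx":-0.0148,"ty":-0.0265,"tz":0,"roll":0},{"tx":-0.0148,"ty":-0.0265,"tz":0,"roll":0},{"tx":-0.0148,"ty":-0.0265,"tz":0,"roll":0},{"tx":-0.0148,"ty":-0.0265,"tz":0,"roll":0},{"tx":-0.0148,"ty":-0.0265,"tz":0,"roll":0},{"tx":-0.0148,"ty":-0.0265,"tz":0,"roll":0},{"tx":-0.0148,"ty":-0.0265,"tz":0,"roll":0},{"tx":-0.0148,"ty":-0.0265,"tz":0,"roll":0}])

```text
t: 1.43
position: [0.373, 0.4101, 0.2709]
eef_rot: [-0.328, 0.945, -0.0, -0.0]
wrist_force: [0.7, -0.0, -0.2]
grip_width: 0.0
finger_force: 0.0
```

Request:
send_rows(increments=[{"tx":-0.0148,"ty":-0.0265,"tz":0,"roll":0},{"tx":-0.0148,"ty":-0.0265,"tz":0,"roll":0},{"tx":-0.0148,"ty":-0.0265,"tz":0,"roll":0},{"tx":-0.0148,"ty":-0.0265,"tz":0,"roll":0},{"tx":-0.0148,"ty":-0.0265,"tz":0,"roll":0},{"tx":-0.0148,"ty":-0.0265,"tz":0,"roll":0},{"tx":-0.0148,"ty":-0.0265,"tz":0,"roll":0},{"tx":-0.0148,"ty":-0.0265,"tz":0,"roll":0}])

```text
t: 2.1
position: [0.5973, 0.3173, 0.2707]
eef_rot: [-0.328, 0.945, 0.0, -0.001]
wrist_force: [-0.6, 0.8, -0.1]
grip_width: -0.0004
finger_force: 0.0
```

Request:
send_rows(increments=[{"tx":0,"ty":0,"tz":0,"roll":0},{"tx":0,"ty":0,"tz":0,"roll":0}])

```text
t: 2.27
position: [0.5972, 0.317, 0.2696]
eef_rot: [-0.327, 0.945, 0.0, -0.001]
wrist_force: [-0.4, 0.1, -0.5]
grip_width: 0.0001
finger_force: 0.0
```

Request:
send_rows(increments=[{"tx":0,"ty":0,"tz":0.02,"roll":0},{"tx":0,"ty":0,"tz":0.02,"roll":0},{"tx":0,"ty":0,"tz":0.01,"roll":0},{"tx":0,"ty":0,"tz":0.01,"roll":0},{"tx":0.003,"ty":0,"tz":0.006,"roll":0},{"tx":0.003,"ty":0,"tz":0.006,"roll":0},{"tx":0.003,"ty":0,"tz":0.006,"roll":0},{"tx":0.003,"ty":0,"tz":0.005,"roll":0}])

```text
t: 2.93
position: [0.5867, 0.3108, 0.1885]
eef_rot: [-0.328, 0.945, 0.0, 0.001]
wrist_force: [0.1, 0.4, 1.2]
grip_width: -0.0002
finger_force: 0.4
```

Request:
send_rows(increments=[{"tx":0.004,"ty":0,"tz":0.005,"roll":0},{"tx":0.004,"ty":0,"tz":0.005,"roll":0},{"tx":0.004,"ty":0,"tz":0.005,"roll":0},{"tx":0.004,"ty":0,"tz":0.006,"roll":0},{"tx":0.004,"ty":0,"tz":0.006,"roll":0},{"tx":0.004,"ty":0,"tz":0.006,"roll":0},{"tx":0.003,"ty":0,"tz":0.006,"roll":0},{"tx":0.003,"ty":0,"tz":0.006,"roll":0}])

```text
t: 3.6
position: [0.5632, 0.292, 0.1428]
eef_rot: [-0.328, 0.945, 0.0, 0.0]
wrist_force: [1.0, 1.1, 1.0]
grip_width: 0.0001
finger_force: 0.6
```

```bash
python3 - <<'E'
from h import *
im,d=snap('scene','s1'); cv2.imwrite('pics/s1c.png',cv2.resize(im[100:260,180:380,::-1],None,fx=3,fy=3)); print(manip.read_state()['position'])
E
```

```text
[0.5621861  0.29145248 0.14141655]
```

View pics/s1c.png

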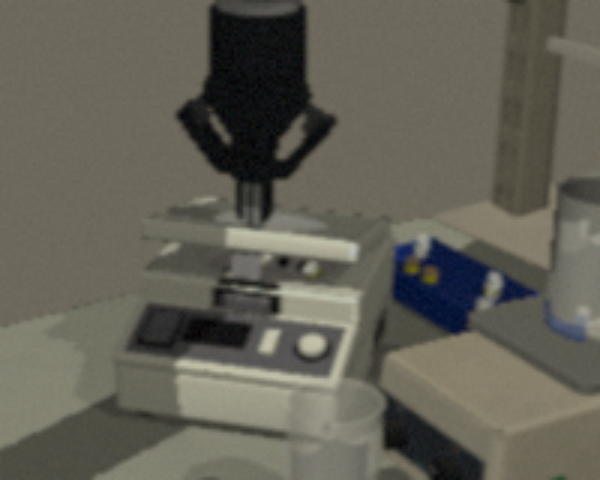

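The lid is nearly down, with the fingers on it at crop (255,215). I push on to the latch.

Request:
send_rows(increments=[{"tx":0.002,"ty":0,"tz":0.004,"roll":0},{"tx":0.002,"ty":0,"tz":0.004,"roll":0},{"tx":0.002,"ty":0,"tz":0.004,"roll":0},{"tx":0,"ty":0,"tz":0.004,"roll":0},{"tx":0,"ty":0,"tz":0.003,"roll":0},{"tx":0,"ty":0,"tz":0.003,"roll":0},{"tx":0,"ty":0,"tz":0.002,"roll":0},{"tx":0,"ty":0,"tz":0.001,"roll":0}])

```text
t: 4.32
position: [0.5582, 0.2882, 0.1177]
eef_rot: [-0.328, 0.945, -0.0, -0.001]
wrist_force: [-1.2, -0.2, 1.5]
grip_width: 0.0
finger_force: 0.9
```

Request:
send_rows(increments=[{"tx":0,"ty":0,"tz":0.001,"roll":0},{"tx":0,"ty":0,"tz":0.001,"roll":0},{"tx":0,"ty":0,"tz":0,"roll":0}])

```text
t: 4.57
position: [0.5585, 0.2884, 0.1162]
eef_rot: [-0.328, 0.945, 0.0, -0.0]
wrist_force: [-0.6, -0.3, 1.6]
grip_width: 0.0
finger_force: 0.5
```

Request:
send_rows(increments=[{"tx":0,"ty":0,"tz":0.001,"roll":0},{"tx":0,"ty":0,"tz":0.001,"roll":0},{"tx":0,"ty":0,"tz":0.001,"roll":0},{"tx":0,"ty":0,"tz":0,"roll":0}])

```text
t: 4.9
position: [0.5587, 0.2885, 0.1157]
eef_rot: [-0.328, 0.945, -0.0, 0.001]
wrist_force: [-5.5, -2.7, 15.6]
grip_width: -0.0003
finger_force: 7.7
```

Request:
send_rows(increments=[{"tx":0,"ty":0,"tz":0.001,"roll":0},{"tx":0,"ty":0,"tz":0.001,"roll":0},{"tx":0,"ty":0,"tz":0.001,"roll":0},{"tx":0,"ty":0,"tz":0,"roll":0}])

```text
t: 5.23
position: [0.5588, 0.2885, 0.1154]
eef_rot: [-0.329, 0.944, -0.0, 0.002]
wrist_force: [-10.6, -5.3, 30.0]
grip_width: -0.0001
finger_force: 15.2
```

On the stop; lifting off to check.

Request:
send_rows(increments=[{"tx":0,"ty":0,"tz":-0.004,"roll":0},{"tx":0,"ty":0,"tz":-0.004,"roll":0},{"tx":0,"ty":0,"tz":-0.01,"roll":0},{"tx":0,"ty":0,"tz":-0.02,"roll":0},{"tx":0,"ty":0,"tz":-0.02,"roll":0},{"tx":0,"ty":0,"tz":0,"roll":0}])

```text
t: 5.73
position: [0.5607, 0.2893, 0.1726]
eef_rot: [-0.328, 0.945, 0.0, 0.004]
wrist_force: [1.2, 1.2, 1.1]
grip_width: -0.0
finger_force: 0.0
```

```bash
python3 - <<'E'
from h import *
im,d=snap('scene','s2'); P=cloud('scene',d)
im2,d2=snap('top','t2'); P2=cloud('top',d2)
X=np.array([.7838,.621]);Y=np.array([-.621,.7838]);o=np.array([.587,.3105])
for n,Pn in(('scene',P),('top',P2)):
    l=Pn[...,:2]-o; lx,ly=l@X,l@Y; zz=Pn[...,2]
    for a,b in[(-.06,-.04),(-.04,-.02),(.06,.085)]:
        for c,e in((-.08,-.05),(.05,.08)):
            m=(lx>a)&(lx<b)&(ly>c)&(ly<e)&(zz>.09)&(zz<.2); print(n,a,c,m.sum(),np.median(zz[m]).round(4) if m.any() else None)
v=np.vstack([cv2.resize(im[130:250,200:330,::-1],(520,480))]); w=cv2.resize(im2[110:260,150:300,::-1],(480,480))
cv2.imwrite('pics/c2.png',cv2.resize(np.hstack([v,w]),(800,384)))
s=manip.read_state(); print(s['position'],s['wrist_force'])
E
```

```text
scene -0.06 -0.08 119 0.1007
scene -0.06 0.05 94 0.1003
scene -0.04 -0.08 37 0.1181
scene -0.04 0.05 39 0.1179
scene 0.06 -0.08 42 0.1168
scene 0.06 0.05 41 0.1168
top -0.06 -0.08 127 0.1181
top -0.06 0.05 171 0.118
top -0.04 -0.08 91 0.1177
top -0.04 0.05 162 0.1171
top 0.06 -0.08 0 None
top 0.06 0.05 0 None
[0.55904011 0.28867237 0.16887145] [-0.41787381  0.08766409 -0.60067772]
```

View pics/c2.png

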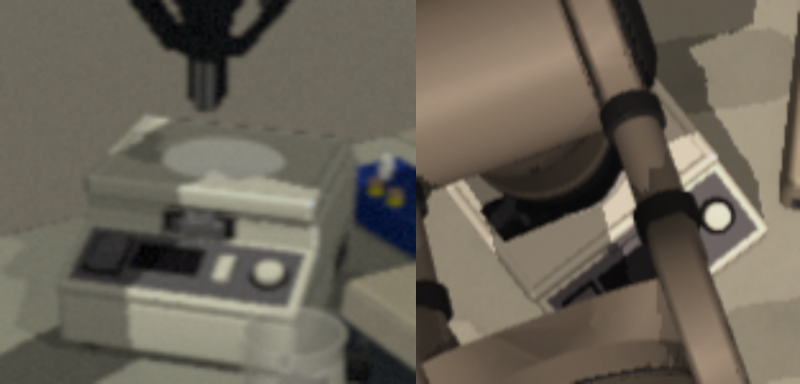

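The lid is shut and stays so: its front top is at 118 mm with nothing on it, and the machine and key at (715,215) are unchanged. Now to the rocker.

Request:
send_rows(increments=[{"tx":0.0189,"ty":0.0149,"tz":0,"roll":0},{"tx":0.0189,"ty":0.0149,"tz":0,"roll":0},{"tx":0.0189,"ty":0.0149,"tz":0,"roll":0},{"tx":0.0188,"ty":0.015,"tz":0,"roll":0},{"tx":0,"ty":0,"tz":0.02,"roll":0},{"tx":0,"ty":0,"tz":0.02,"roll":0},{"tx":0,"ty":0,"tz":0.02,"roll":0},{"tx":0,"ty":0,"tz":0.02,"roll":0}])

```text
t: 6.5
position: [0.4615, 0.2882, 0.0865]
eef_rot: [-0.329, 0.945, -0.0, -0.001]
wrist_force: [-0.7, 0.0, 0.9]
grip_width: -0.0
finger_force: 0.0
```

Request:
send_rows(increments=[{"tx":0,"ty":0,"tz":0,"roll":0},{"tx":0,"ty":0,"tz":0,"roll":0}])

```text
t: 6.67
position: [0.4613, 0.288, 0.0869]
eef_rot: [-0.328, 0.945, -0.0, -0.002]
wrist_force: [0.3, -0.2, 0.3]
grip_width: 0.0002
finger_force: 0.0
```

```bash
python3 - <<'E'
from h import *
im,d=snap('scene','s3')
cv2.imwrite('pics/c3.png',cv2.resize(im[150:250,200:320,::-1],None,fx=5,fy=5,interpolation=cv2.INTER_CUBIC))
s=manip.read_state(); p=s['position'];l=p[:2]-[.587,.3105]; print(p,l@[.7838,.621],l@[-.621,.7838],s['wrist_force'])
E
```

```text
[0.46225054 0.28839889 0.08810884] -0.11150341895478673 0.060146563831576225 [-0.14469269  0.1562749   0.20798581]
```

View pics/c3.png

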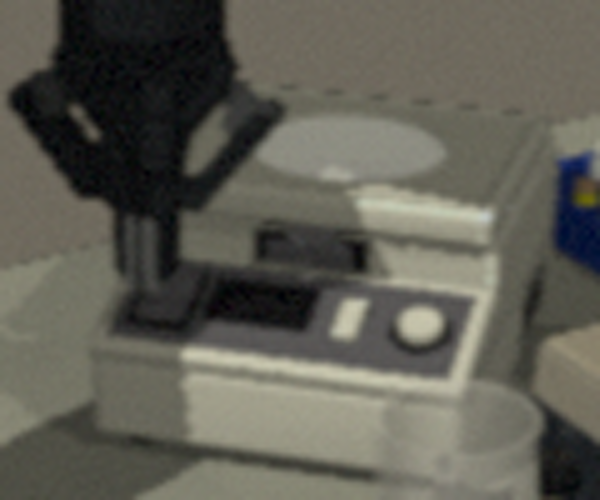

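The fingertips (crop (150,275)) hang above the rocker's front half. I lower them slowly.

Request:
send_rows(increments=[{"tx":0,"ty":0,"tz":0.005,"roll":0},{"tx":0,"ty":0,"tz":0.005,"roll":0},{"tx":0,"ty":0,"tz":0.003,"roll":0},{"tx":0,"ty":0,"tz":0,"roll":0}])

```text
t: 7.05
position: [0.4621, 0.2883, 0.075]
eef_rot: [-0.328, 0.945, 0.0, -0.0]
wrist_force: [0.5, 0.1, 0.3]
grip_width: 0.0002
finger_force: 0.0
```

Request:
send_rows(increments=[{"tx":0,"ty":0,"tz":0.001,"roll":0},{"tx":0,"ty":0,"tz":0.001,"roll":0},{"tx":0,"ty":0,"tz":0,"roll":0}])

```text
t: 7.3
position: [0.4625, 0.2885, 0.0735]
eef_rot: [-0.328, 0.945, 0.0, 0.0]
wrist_force: [-0.7, 0.6, 1.8]
grip_width: 0.0
finger_force: 0.5
```

Request:
send_rows(increments=[{"tx":0,"ty":0,"tz":0.001,"roll":0},{"tx":0,"ty":0,"tz":0.001,"roll":0},{"tx":0,"ty":0,"tz":0,"roll":0}])

```text
t: 7.55
position: [0.4625, 0.2885, 0.0713]
eef_rot: [-0.328, 0.945, 0.0, 0.0]
wrist_force: [1.5, -1.4, 0.5]
grip_width: 0.0001
finger_force: 0.3
```

Request:
send_rows(increments=[{"tx":0,"ty":0,"tz":0.001,"roll":0},{"tx":0,"ty":0,"tz":0.001,"roll":0},{"tx":0,"ty":0,"tz":0,"roll":0}])

```text
t: 7.8
position: [0.4621, 0.2883, 0.0689]
eef_rot: [-0.328, 0.945, -0.0, -0.0]
wrist_force: [-0.5, 1.2, -0.8]
grip_width: 0.0003
finger_force: 0.0
```

Request:
send_rows(increments=[{"tx":0,"ty":0,"tz":0.001,"roll":0},{"tx":0,"ty":0,"tz":0.001,"roll":0},{"tx":0,"ty":0,"tz":0,"roll":0}])

```text
t: 8.05
position: [0.4623, 0.2884, 0.0682]
eef_rot: [-0.328, 0.945, 0.0, 0.0]
wrist_force: [-2.8, -2.2, 8.4]
grip_width: 0.0
finger_force: 4.7
```

Request:
send_rows(increments=[{"tx":0,"ty":0,"tz":0.001,"roll":0},{"tx":0,"ty":0,"tz":0.001,"roll":0},{"tx":0,"ty":0,"tz":0,"roll":0}])

```text
t: 8.3
position: [0.4624, 0.2885, 0.0678]
eef_rot: [-0.329, 0.944, 0.0, 0.001]
wrist_force: [-7.4, -3.6, 21.9]
grip_width: 0.0001
finger_force: 11.5
```

The rocker met its stop at 22 N after a snap. I lift off, check it, and move over the round key.

Request:
send_rows(increments=[{"tx":0,"ty":0,"tz":-0.004,"roll":0},{"tx":0,"ty":0,"tz":-0.006,"roll":0},{"tx":0,"ty":0,"tz":-0.02,"roll":0},{"tx":0,"ty":0,"tz":-0.02,"roll":0},{"tx":-0.004,"ty":-0.0245,"tz":0,"roll":0},{"tx":-0.005,"ty":-0.0245,"tz":0,"roll":0},{"tx":-0.005,"ty":-0.0245,"tz":0,"roll":0},{"tx":-0.005,"ty":-0.0245,"tz":0,"roll":0}])

```text
t: 8.97
position: [0.5388, 0.2227, 0.1155]
eef_rot: [-0.329, 0.944, 0.0, 0.0]
wrist_force: [0.6, 0.5, 0.7]
grip_width: 0.0003
finger_force: 0.0
```

Request:
send_rows(increments=[{"tx":0,"ty":-0.0245,"tz":0,"roll":0},{"tx":0,"ty":0,"tz":0.01,"roll":0},{"tx":0,"ty":0,"tz":0,"roll":0},{"tx":0,"ty":0,"tz":0,"roll":0}])

```text
t: 9.3
position: [0.5523, 0.2042, 0.1044]
eef_rot: [-0.328, 0.945, 0.0, -0.001]
wrist_force: [-0.7, -0.5, 0.3]
grip_width: 0.0001
finger_force: 0.0
```

```bash
python3 - <<'E'
from h import *
im,d=snap('scene','s4')
cv2.imwrite('pics/c4.png',cv2.resize(im[150:250,200:320,::-1],None,fx=5,fy=5,interpolation=cv2.INTER_CUBIC))
s=manip.read_state(); p=s['position'];l=p[:2]-[.587,.3105]; print(p,l@[.7838,.621],l@[-.621,.7838],s['wrist_force'])
E
```

```text
[0.55242833 0.20464982 0.10496519] -0.09283023636981776 -0.06149635983762614 [-0.83638255 -0.45291609 -0.38452155]
```

View pics/c4.png

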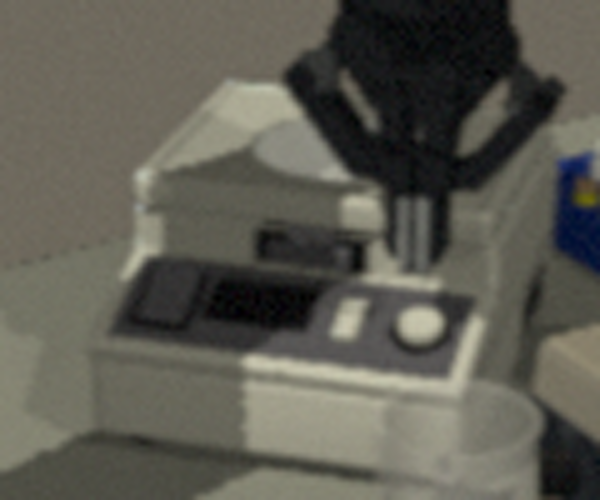

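The rocker now lies flat and the fingers are centred over the round key (crop (420,325)). I check the rocker by depth and descend.

```bash
python3 - <<'E'
from h import *
for f in('s2','s4'):
    P=cloud('scene',np.load(f'pics/{f}.npz')['d']); l=P[...,:2]-[.587,.3105]; lx,ly=l@[.7838,.621],l@[-.621,.7838]; z=P[...,2]
    for a,b in((-.107,-.1),(-.1,-.093),(-.086,-.080),(-.080,-.074)):
        m=(lx>a)&(lx<b)&(abs(ly-.06)<.008)&(z>.05)&(z<.09); print(f,a,m.sum(),np.median(z[m]).round(4))
E
```

```text
s2 -0.107 25 0.0697
s2 -0.1 8 0.0739
s2 -0.086 10 0.0748
s2 -0.08 11 0.0768
s4 -0.107 18 0.0676
s4 -0.1 14 0.0708
s4 -0.086 19 0.078
s4 -0.08 12 0.0806
```

Request:
send_rows(increments=[{"tx":0,"ty":-0.001,"tz":0.01,"roll":0},{"tx":0,"ty":0,"tz":0.01,"roll":0},{"tx":0,"ty":0,"tz":0,"roll":0}])

```text
t: 9.6
position: [0.5521, 0.2036, 0.0829]
eef_rot: [-0.329, 0.944, 0.0, -0.002]
wrist_force: [-0.1, 0.2, -2.1]
grip_width: 0.0001
finger_force: 0.0
```

The depth shows the front half 3 mm lower and the rear half 4 mm higher, so the mains is on. Pressing the key.

Request:
send_rows(increments=[{"tx":0,"ty":0,"tz":0.002,"roll":0},{"tx":0,"ty":0,"tz":0.002,"roll":0},{"tx":0,"ty":0,"tz":0,"roll":0}])

```text
t: 9.85
position: [0.5537, 0.2035, 0.081]
eef_rot: [-0.329, 0.944, 0.0, -0.0]
wrist_force: [-0.4, 0.3, -0.3]
grip_width: -0.0001
finger_force: 0.0
```

Request:
send_rows(increments=[{"tx":0,"ty":0,"tz":0.001,"roll":0},{"tx":0,"ty":0,"tz":0.001,"roll":0},{"tx":0,"ty":0,"tz":0,"roll":0}])

```text
t: 10.1
position: [0.5539, 0.2033, 0.0793]
eef_rot: [-0.328, 0.945, 0.0, 0.0]
wrist_force: [-0.0, 0.3, 0.1]
grip_width: 0.0003
finger_force: 0.0
```

Request:
send_rows(increments=[{"tx":0,"ty":0,"tz":0.001,"roll":0},{"tx":0,"ty":0,"tz":0.001,"roll":0},{"tx":0,"ty":0,"tz":0,"roll":0}])

```text
t: 10.35
position: [0.5541, 0.2034, 0.0775]
eef_rot: [-0.328, 0.945, 0.0, 0.0]
wrist_force: [-0.4, 0.6, 2.2]
grip_width: 0.0002
finger_force: 1.0
```

Request:
send_rows(increments=[{"tx":0,"ty":0,"tz":0.001,"roll":0},{"tx":0,"ty":0,"tz":0.001,"roll":0},{"tx":0,"ty":0,"tz":0,"roll":0}])

```text
t: 10.6
position: [0.5544, 0.2036, 0.0756]
eef_rot: [-0.328, 0.945, 0.0, 0.001]
wrist_force: [0.6, 1.3, 4.0]
grip_width: -0.0003
finger_force: 1.5
```

Contact came at about 78 mm, as expected. I press on to the stop.

Request:
send_rows(increments=[{"tx":0,"ty":0,"tz":0.001,"roll":0},{"tx":0,"ty":0,"tz":0.001,"roll":0},{"tx":0,"ty":0,"tz":0,"roll":0}])

```text
t: 10.85
position: [0.5544, 0.2036, 0.0737]
eef_rot: [-0.328, 0.945, -0.0, 0.001]
wrist_force: [1.1, 1.1, 4.4]
grip_width: 0.0
finger_force: 2.1
```

Request:
send_rows(increments=[{"tx":0,"ty":0,"tz":0.001,"roll":0},{"tx":0,"ty":0,"tz":0.001,"roll":0},{"tx":0,"ty":0,"tz":0,"roll":0}])

```text
t: 11.1
position: [0.5546, 0.2036, 0.0732]
eef_rot: [-0.328, 0.945, -0.0, 0.001]
wrist_force: [-2.3, 0.9, 15.8]
grip_width: -0.0003
finger_force: 7.5
```

Request:
send_rows(increments=[{"tx":0,"ty":0,"tz":0,"roll":0},{"tx":0,"ty":0,"tz":0,"roll":0},{"tx":0,"ty":0,"tz":0,"roll":0},{"tx":0,"ty":0,"tz":0,"roll":0},{"tx":0,"ty":0,"tz":0,"roll":0},{"tx":0,"ty":0,"tz":0,"roll":0}])

```text
t: 11.6
position: [0.5546, 0.2036, 0.0732]
eef_rot: [-0.328, 0.945, -0.0, 0.001]
wrist_force: [-2.1, 0.5, 15.8]
grip_width: 0.0003
finger_force: 7.5
```

```bash
python3 - <<'E'
from h import *
im,d=snap('scene','s5')
cv2.imwrite('pics/c5.png',cv2.resize(im[150:300,200:330,::-1],None,fx=4,fy=4,interpolation=cv2.INTER_CUBIC))
s=manip.read_state(); print(s['t'],s['position'],s['wrist_force'],s['finger_force'])
E
```

```text
11.65 [0.55460965 0.2036512  0.07325018] [-2.05979097 -0.233137   14.96486186] 7.54629872739315
```

View pics/c5.png

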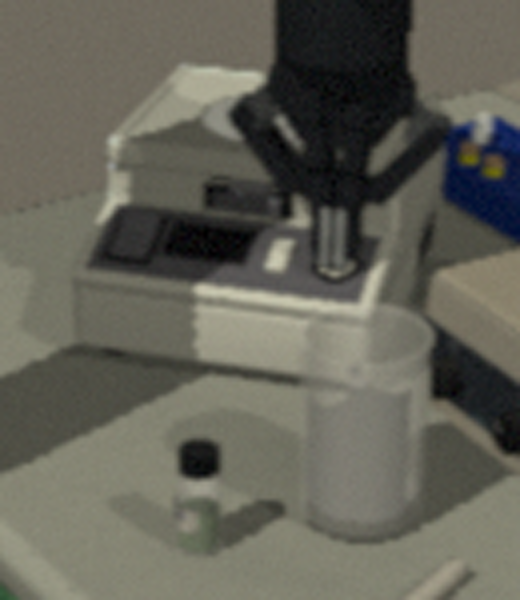

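The fingers hold the round key down (crop (335,270)), clear of the oblong key at (278,255). The lid is shut and the beaker and vial have not moved, so I hand in.

```bash
python3 -c "
from rig import manip; print(manip.sign_off())"
```

```text
the job is handed in; nothing more can be done
None
```

I handed the job in at about 11.7 s with the lid latched shut, the mains rocker on and the fingers holding the short-spin key on its stop at about 15 N; no verdict came back.

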